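# Index the decorating wheel to its next hole

## Robot

A 6-joint arm with a two-finger parallel gripper is mounted at the origin on a cart in front of the work surface, level with it; the furniture and walls round the work are solid. World frame = base frame: x ahead of the robot, y to its left, z up, the work surface at z = 0. Lengths are in mm, angles in rad, forces in N, time in s.
With the tool pointing down it reaches from about 350 to 775 mm from the base axis. Payload 7.3 kg.
Tool frame: the origin (TCP) lies on the centre line of the jaws, within the pads' length; the fingertips stand 11 mm ahead of it and the grasp point (between the pads) lies 8 mm behind it (manip.tips_ahead is the distance from the TCP to the fingertips, in mm); z points along the fingers, y is the line along which they close (so a half turn about z gives the same grasp; the last joint's range is limited). The gripper opens to 92 mm and grips with 3 to 60 N. Pads are 19 mm wide; open, the fingers measure 130 mm over their backs; the gripper's body (75 mm by 190 mm) begins 47 mm behind the grasp point.
Start: joints at [-0.146, 0.342, 1.524, -0, 1.275, -0.146], TCP at [525.021, 0.019, 201.241] pointing down, gripper open.
Joint ranges: [-2.53, 2.53], [-0.77, 2.02], [0.04, 2.7], [-1, 4.14], [0.28, 2.66], [-3.11, 3.11]. Speed limits (rad/s): [2.57, 2.57, 3.14, 3.14, 3.14, 3.14].

## Interface

Orientations are given as a unit quaternion [x, y, z, w].
In Python, from cell import manip gives the robot as it stands.
- The arm moves only by the shell command python3 -m handwheel 'ROWS'. ROWS is a JSON object of lists of equal length, an entry for each row: "hand": the opening in per cent of the stroke, from 0 (shut) to 100 (fully open); "linear": the shift along the tool's x, y, z in units of 40 mm (1.0 is 40 mm), a list of three; "turn": the turn about the tool's z in rad. A call has 1 to 5 rows; each row is the pose to reach, as a shift and turn from the pose commanded when the call began, along the tool's axes at that moment; what a row does not reach only later rows make up. A row lasts 1/12 s, in which the tool goes at most 41.7 mm and 7.16 degrees, less where a joint would pass 70% of its speed; a pose out of reach is approached as far as the arm can. A call with a gripper value outside its range is refused whole. The fingers move at their own pace and stop on an object; the grip force is fixed at half the most. Time passes only in rows, so rows that repeat a pose let the fingers close. It gives the time, the measured TCP pose, the force, the opening and the grip force at its end, in the units of the state.
- manip.observe(): the state, without advancing time (a new reading comes with each control period).
- manip.camera(name): name is "scene" or "side" or "wrist"; returns (picture, depth): 384x512x3 uint8, red, green, blue; 384x512 float32, mm along the optical axis (not along the pixel's ray), 0 where there is no reading.
- manip.get_calibration(name): a dict with "fx", "fy", "cx", "cy" (pixels), "k1" (the pictures are not rectified: a ray, as slopes to the right and down, at radius r is drawn at 1 + k1 r^2 times it, then the intrinsics apply), "extrinsics" (4x4, takes a point from world to camera coordinates); the wrist camera has in their place "tool_from_camera" (4x4, takes a point from camera to tool coordinates, whose origin is the TCP and whose axes are the flange's). Camera axes: x right, y down, z forward; pixel columns grow to the right and rows downward; lengths in mm; the calibration is good to about 2 mm. A picture is of the moment at which its call begins: read the wrist's pose just before it. get_calibration takes no time and is no camera call.
- manip.sign_off(): hands the job in; it is judged then, once.
The state is a dict: "t": time; "joints": joint angles; "qvel": joint speeds; "tau": joint torques, N m; "tcp_pos": TCP position; "tool_rot": TCP orientation; "contact_force": force on the tool from outside, world axes, zero at the start; "wrist_torque": the same for the moment, N m; "width": finger opening in mm; "finger_force": force on a finger pad.
Only numpy, scipy, OpenCV 4.12 (cv2) and the standard library are available. Lean on these libraries where they do the work, as an engineer would, in place of code of your own. Each camera call takes 0.05 s, during which the arm holds its last target. There are 200 camera calls.

## Task

The decorating wheel is parked in its brass rest notch. Pull up the black plunger knob on the end of its blue arm, swing the arm clockwise (seen from above) to the first hole of the aluminium index ring, and let the plunger spring fully home in that hole so that the wheel is locked, then let go. Never force the pin sideways against its notch, the ring or the hole, keep the pot standing in the middle of the wheel, and leave the red and blue glaze jars and the clay sheep where they are.

Things in the scene. Friction and masses are not known exactly. Their poses are not given: they have to be found in the camera images.
- wheel_axis (a point): point on the vertical turning axis of the wheel, 56 mm above the table, level with the top of the round steel head (160 mm across) on which the pot stands. The wheel is fixed to the table; its grey base is 262 mm across. The frame turns with the base: the parked arm points along its -y.
- rest_notch (a point): middle of the brass rest notch, a U-shaped catch 11 mm wide and 8 mm deep, fixed to the base over the index ring, its top 40 mm above the table; this point is at the notch's top. The flat aluminium index ring beside it (256 mm across, top 32 mm above the table) has eight 11 mm holes on the pin's circle of 110 mm radius.
- wheel_head (a joint): angle of the turning head and its blue arm, rad: 0 parked in the rest notch, grows clockwise seen from above, end stops at -0.1 and 1.95; about 0.12 N m of friction. The first ring hole lies somewhere between 0.65 and 1.15 (different each run, not measured: see or feel it); the next, wrong one is 0.70 rad further. Up to the first hole the ring is flat and unbroken.
- plunger (a joint): height of the spring plunger (knob and pin move as one, straight up), m: 0 fully home in a hole (lower stop), about 0.008 pin on the ring's flat top (also in the rest notch, where it starts), above 0.016 clear of the notch, 0.021 upper stop. The spring pushes down with about 7 N at 0, 10 N at 0.008, 15 N at 0.021.
- knob_top (a point): centre of the top face of the black plunger knob, an upright cylinder 22 mm across and 32 mm high, 110 mm from the wheel axis. Its top is 104 mm above the table with the plunger fully home, 112 mm at the start. The housing below it ends 70 mm above the table: keep fingertips above that.
- index_pin: steel pin of the plunger, 8 mm across with a round tip; origin at the tip, 80 mm straight below knob_top. Sliding on the ring, it drops into a hole by itself if the knob is free to fall and the pushing force is small (about 3 to 5 N at the knob moves the arm). More than 30 N on the pin counts as forced.
- pot: small grey pinch pot, 64 mm across and 36 mm high, standing loose in the middle of the wheel head; origin at the centre of its underside, z axis up
- red_jar: red glaze jar with white lid, 54 mm across, 66 mm high, loose on the table behind the wheel; origin at the centre of its underside, z up
- blue_jar: blue glaze jar with white lid, 48 mm across, 55 mm high, loose on the table right of the wheel; origin at the centre of its underside, z up
- clay_sheep: white clay animal, 35 x 70 x 51 mm, loose on the table left of the wheel; origin at the centre of its underside, z up
Not all that is in view belongs to the job. What is shaped like the pot but turquoise is not meant.

How it is judged:
By the outcome, as a careful person would: the job done as asked, in the order asked, and still so for the second after the job is handed in, with the robot touching nothing.
It also fails if it takes over 54 s, if anything falls off the work surface, if the arm or the gripper's body presses on something with over 40 N, if the wrist force passes 120 N, or if a joint passes its speed limit or range.

## Working session

There is one attempt and no reset: what is moved stays moved. The work goes in short steps, Python scripts to look and compute and a shell command to move; the robot and the scene stay as the last step left them, time stands still between calls to the robot, and variables do not carry over. Pictures are saved under pics/ and viewed, at most 10 in all, crops included, and the job is handed in when it is done.

```bash
mkdir -p pics
cat > h.py <<'E'
import numpy as np, cv2
from cell import manip
def ray(name,u,v):
    c=manip.get_calibration(name)
    K=np.array([[c['fx'],0,c['cx']],[0,c['fy'],c['cy']],[0,0,1]])
    p=cv2.undistortPoints(np.array([[[u,v]]],float),K,np.array([c['k1'],0,0,0,0.]))[0,0]
    d=np.array([p[0],p[1],1.])
    E=np.array(c['extrinsics']);R=E[:3,:3];t=E[:3,3]
    return -R.T@t, R.T@d
def onplane(name,u,v,z):
    o,d=ray(name,u,v); return o+d*(z-o[2])/d[2]
def bypt(name,u,v,depth):
    o,d=ray(name,u,v); return o+d*depth
E
python3 - <<'E'
from h import *
for n in("scene","side"):
    p,d=manip.camera(n); cv2.imwrite(f"pics/{n}0.png",p[:,:,::-1]); np.save(n+"0.npy",d)
print(manip.observe())
E
```

```text
{'t': 0.1, 'joints': array([-1.46009989e-01,  3.42644405e-01,  1.52488908e+00, -1.93894134e-05,
        1.27542200e+00, -1.45969295e-01]), 'qvel': array([-0.00203265, -0.00310521, -0.0024376 ,  0.00092402,  0.00021544,
       -0.00036351]), 'tau': array([ 1.49919495e-03, -4.32001984e+01, -2.44694173e+01,  7.19219679e-02,
        5.25739230e-02, -9.79429342e-05]), 'tcp_pos': array([5.24609473e+02, 6.80019817e-02, 2.00630290e+02]), 'tool_rot': array([ 7.07119005e-01,  7.07094229e-01, -4.14056011e-04, -5.41267828e-04]), 'contact_force': array([-0.99151608,  0.0243128 ,  0.4494155 ]), 'wrist_torque': array([ 0.04180854,  0.04427819, -0.00925191]), 'finger_force': 0.0, 'width': 92.14723378964003}
```

View pics/scene0.png

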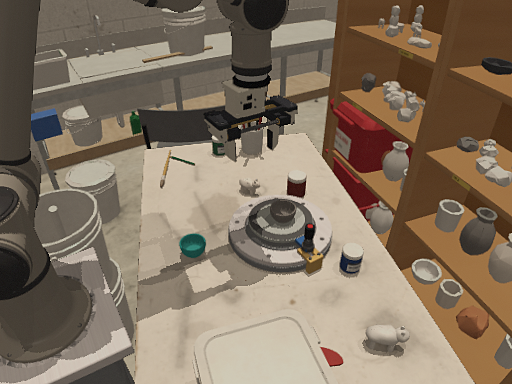

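View pics/side0.png

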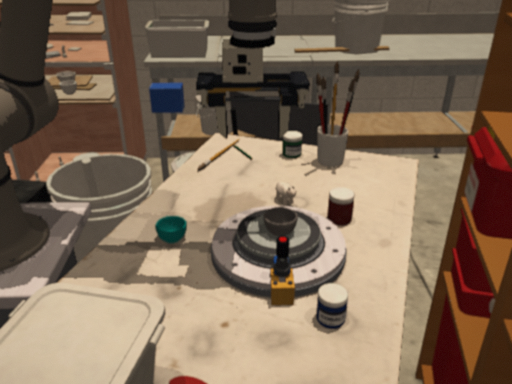

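The scene view shows the wheel at about (280,225), with the arm and a black knob (red on top?) at (309,230) and the brass notch at (312,260). The red jar is at (297,184), the blue jar at (351,258), the near-wheel sheep at (249,186) and the turquoise decoy at (192,245). In the side view the knob is at (282,250) and the notch at (283,290).

Run:
```python
from h import *
a=cv2.imread("pics/scene0.png")[185:285,215:375]; b=cv2.imread("pics/side0.png")[195:315,200:360]
cv2.imwrite("pics/crop1.png",np.vstack([cv2.resize(a,(640,400))[:280],cv2.resize(b,(427,320))[:, :].copy() if 0 else cv2.copyMakeBorder(cv2.resize(b,(427,320)),0,0,0,213,cv2.BORDER_CONSTANT)]))
for n,pts in (("scene",[(309,226),(309,232),(284,206),(312,255),(351,248),(297,176),(249,184)]),("side",[(282,240),(282,250),(280,210),(283,285),(333,292),(341,193),(286,190)])):
    d=np.load(n+"0.npy"); print(n, np.array(manip.get_calibration(n)['extrinsics']).round(2).tolist())
    for u,v in pts: print((u,v),d[v,u],bypt(n,u,v,d[v,u]).round(0))
```

```text
scene [[0.84, -0.54, -0.0, -457.28], [-0.32, -0.5, -0.81, 265.1], [0.43, 0.68, -0.59, 733.39], [0.0, 0.0, 0.0, 1.0]]
(309, 226) 805.0827 [ 572. -164.  110.]
(309, 232) 800.64935 [ 565. -173.  102.]
(284, 206) 916.9769 [593. -43.  76.]
(312, 255) 839.09766 [ 574. -181.   34.]
(351, 248) 828.1435 [ 648. -227.   54.]
(297, 176) 1042.7096 [712.  58.  66.]
(249, 184) 1058.105 [597. 130.  39.]
side [[1.0, -0.03, 0.0, -536.59], [-0.01, -0.49, -0.87, 107.91], [0.03, 0.87, -0.49, 977.07], [0.0, 0.0, 0.0, 1.0]]
(282, 240) 795.1839 [ 568. -165.  110.]
(282, 250) 793.2431 [ 568. -175.   97.]
(280, 210) 922.8793 [575. -33.  86.]
(283, 285) 805.3041 [ 570. -194.   39.]
(333, 292) 768.7594 [ 646. -230.   54.]
(341, 193) 1025.4474 [712.  68.  64.]
(286, 190) 1088.5514 [601. 130.  39.]
```

View pics/crop1.png

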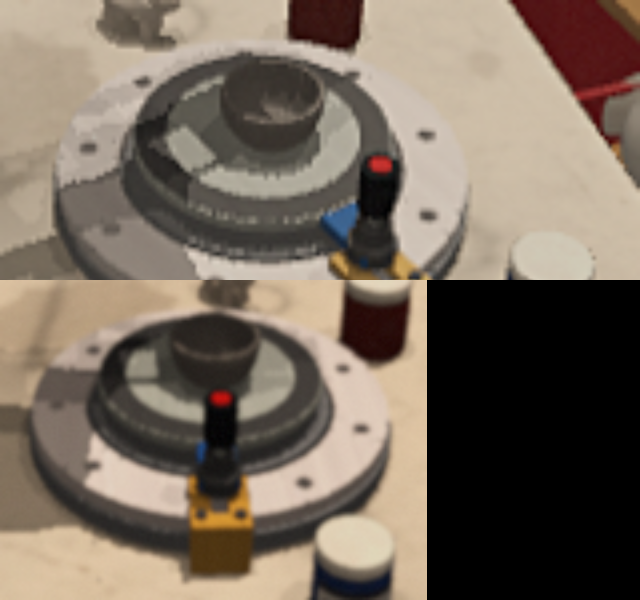

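The crop shows a black knob with a red dot on its top, standing over the brass notch. The ring has holes at crop (93,465), (57,405), (93,350), (343,368), (361,428) and (305,482) in the side view. The knob is unique. The decoys are the turquoise pot at scene (192,245) and the paint brushes, neither of which is confusable. Next I measure the axis, knob and holes.

Run:
```python
from h import *
from scipy.optimize import least_squares
H={}
for n,(x0,y0,x1,y1) in (("scene",(215,185,345,285)),("side",(200,195,360,300))):
    im=cv2.imread(f"pics/{n}0.png"); 
    hsv=cv2.cvtColor(im,cv2.COLOR_BGR2HSV)
    red=((hsv[...,0]<8)|(hsv[...,0]>172))&(hsv[...,1]>190)&(hsv[...,2]>150)
    m=np.zeros_like(red); m[y0:y1,x0:x1]=1; ys,xs=np.nonzero(red&m)
    print(n,"dot",len(xs),xs.mean(),ys.mean(),onplane(n,xs.mean(),ys.mean(),112).round(1))
    g=cv2.cvtColor(im,cv2.COLOR_BGR2GRAY)
    bh=cv2.morphologyEx(g,cv2.MORPH_BLACKHAT,np.ones((9,9),np.uint8))
    _,l,st,c=cv2.connectedComponentsWithStats(((bh>30)&(m>0)).astype(np.uint8))
    P=[]
    for i in range(1,len(st)):
        if 4<=st[i,4]<=60 and st[i,2]<12 and st[i,3]<9:
            w=onplane(n,*c[i],32); r=np.hypot(w[0]-570,w[1]+58)
            if 95<r<125: P.append(w[:2]); print(c[i].round(1),st[i,4],w.round(1),round(r))
    P=np.array(P)
    f=least_squares(lambda q:np.hypot(*(P-q).T)-110,[570,-58],loss='soft_l1'); q=f.x
    print("centre",q.round(1),f.fun.round(1)); print("angle cw from -y",np.round(np.arctan2(-(P-q)[:,0],-(P-q)[:,1]),3))
```

```text
scene dot 14 309.85714285714283 225.92857142857142 [ 571.7 -166.   112. ]
[275.5 198. ] 4 [627.9  42.3  32. ] 116
[250.3 205.2] 11 [552.7  52.6  32. ] 112
[320.9 218.4] 13 [677.  -91.8  32. ] 112
[236.5 221.7] 14 [487.9  13.8  32. ] 109
[321.7 238.4] 15 [ 630.1 -150.1   32. ] 110
[242.5 242. ] 4 [463.2 -57.6  32. ] 107
[313.3 246.7] 11 [ 594.9 -161.    32. ] 106
[314.  253.8] 4 [ 581.7 -179.7   32. ] 122
[268.5 255.2] 13 [ 491.3 -126.7   32. ] 104
centre [573.9 -54.8] [ 1.1 -0.6 -0.4  0.   0.7  0.8 -1.7 15.1 -0.6]
angle cw from -y [-2.634  2.947 -1.226  2.244 -0.533  1.545 -0.195 -0.063  0.854]
side dot 16 282.5 238.875 [ 569.3 -164.6  112. ]
[293.3 215.5] 6 [608.5  32.5  32. ] 98
[234.4 220.9] 14 [485.7  15.7  32. ] 112
[328.  227.7] 18 [673.7 -15.   32. ] 112
[335.  250.5] 24 [674.8 -91.4  32. ] 110
[234.5 264.2] 25 [ 487.8 -126.8   32. ] 107
[313.7 270.6] 30 [ 627.3 -148.9   32. ] 107
[270.2 275.4] 10 [ 550.2 -159.8   32. ] 104
[274.8 282.6] 16 [ 557. -179.   32.] 122
[289.8 282.5] 18 [ 582.5 -179.4   32. ] 122
centre [570.6 -56.2] [-13.6   1.2   1.   -0.   -1.2  -1.3  -4.4  13.6  13.8]
angle cw from -y [-2.738  2.273 -1.951 -1.245  0.864 -0.549  0.194  0.11  -0.097]
```

Both views agree: the axis is at about (572,-56), the knob at (570.5,-165.3) and the first hole at about (489.5,-127). The hole's swing angle is about 0.845 rad, which is inside the stated range. The hole radius of about 109 and the 0.70 rad spacing also fit. I'll move above the knob.

```bash
python3 -m handwheel '{"hand":[100,100,100,100,100],"linear":[[-0.9,0.25,0],[-1.8,0.5,0],[-2.7,0.75,0],[-3.6,1.0,0],[-4.13,1.14,0]],"turn":[0,0,0,0,0]}'; python3 -m handwheel '{"hand":[65,65,65],"linear":[[0,0,0],[0,0,0],[0,0,0]],"turn":[0,0,0]}'
python3 - <<'E'
from h import *
from scipy.spatial.transform import Rotation as Ro
s=manip.observe(); p,d=manip.camera("wrist"); cv2.imwrite("pics/w1.png",p[:,:,::-1])
c=manip.get_calibration("wrist"); T=np.array(c['tool_from_camera']); print(T.round(2).tolist())
hsv=cv2.cvtColor(p,cv2.COLOR_RGB2HSV); red=((hsv[...,0]<8)|(hsv[...,0]>172))&(hsv[...,1]>190)&(hsv[...,2]>120)
n,l,st,ce=cv2.connectedComponentsWithStats(red.astype(np.uint8))
K=np.array([[c['fx'],0,c['cx']],[0,c['fy'],c['cy']],[0,0,1]]); R=Ro.from_quat(s['tool_rot']).as_matrix()
for i in range(1,n):
    if st[i,4]<15: continue
    q=cv2.undistortPoints(ce[i].reshape(1,1,2),K,np.array([c['k1'],0,0,0,0.]))[0,0]
    o=R@T[:3,3]+s['tcp_pos']; r=R@T[:3,:3]@np.array([*q,1]); print(ce[i],st[i,4],(o+r*(112-o[2])/r[2]).round(1))
E
```

```text
t: 0.52
tcp_pos: [570.9, -168.7, 200.6]
tool_rot: [0.708, 0.706, -0.0, 0.0]
contact_force: [-0.4, -0.6, -0.6]
width: 91.7
finger_force: 0.0
t: 0.77
tcp_pos: [570.2, -164.4, 200.8]
tool_rot: [0.707, 0.707, -0.0, -0.001]
contact_force: [0.2, 0.5, 0.2]
width: 76.4
finger_force: 0.0
[[-0.0, -0.96, -0.27, 74.75], [1.0, -0.0, -0.0, -1.18], [0.0, -0.27, 0.96, -183.3], [0.0, 0.0, 0.0, 1.0]]
```

View pics/w1.png

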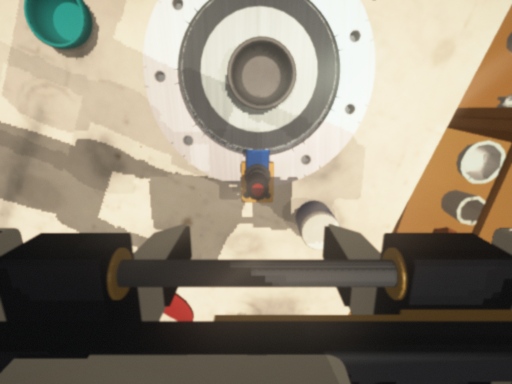

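The wrist view shows the knob's dot at about (258,187). The first hole is at (188,141), with other holes at (160,76), (178,4), (355,36), (350,109) and (306,160). I cast rays to refine these.

```bash
cat >> h.py <<'E'
from scipy.spatial.transform import Rotation as Ro
def wcast(s,u,v,z):
    c=manip.get_calibration("wrist"); T=np.array(c['tool_from_camera']); K=np.array([[c['fx'],0,c['cx']],[0,c['fy'],c['cy']],[0,0,1]]); R=Ro.from_quat(s['tool_rot']).as_matrix()
    q=cv2.undistortPoints(np.array([[[u,v]]],float),K,np.array([c['k1'],0,0,0,0.]))[0,0]
    o=R@T[:3,3]+s['tcp_pos']; r=R@T[:3,:3]@np.array([*q,1]); return o+r*(z-o[2])/r[2]
E
python3 - <<'E'
from h import *
from scipy.optimize import least_squares
s=manip.observe(); print(s['tcp_pos'].round(1)); p=cv2.imread("pics/w1.png"); g=cv2.cvtColor(p,cv2.COLOR_BGR2GRAY)
hsv=cv2.cvtColor(p,cv2.COLOR_BGR2HSV); red=((hsv[...,0]<10)|(hsv[...,0]>170))&(hsv[...,1]>130); red[:170]=0;red[205:]=0;red[:,:240]=0;red[:,275:]=0
ys,xs=np.nonzero(red); print(len(xs),xs.mean(),ys.mean()); k=wcast(s,xs.mean(),ys.mean(),112)
P=[]
for u,v in [(188,141),(160,76),(178,5),(355,36),(350,109),(306,160)]:
    w=(slice(max(v-7,0),v+8),slice(u-7,u+8)); b=g[w].astype(float); wt=np.clip(np.median(b)-20-b,0,None); yy,xx=np.mgrid[w]
    a=(xx*wt).sum()/wt.sum(),(yy*wt).sum()/wt.sum(); P.append(wcast(s,*a,32)[:2]); print(np.round(a,1),P[-1].round(1))
P=np.array(P); f=least_squares(lambda q:np.hypot(*(P-q).T)-110,[572,-56]); q=f.x
an=lambda e:np.arctan2(-(e-q)[...,0],-(e-q)[...,1])
print("c",q.round(1),f.fun.round(1),"holes",an(P).round(3),"knob",k.round(1),np.hypot(*(k[:2]-q)).round(1),an(k[:2]).round(3))
E
```

```text
[ 570.3 -164.   201. ]
29 257.17241379310343 185.89655172413794
[187.4 140. ] [ 487.2 -124.9]
[159.3  75.4] [460.6 -54. ]
[177.1   2.8] [485.5  16.8]
[355.1  34.9] [673.8 -13.5]
[350.1 108.4] [675.1 -89.1]
[306.  159.2] [ 627.4 -147.5]
c [570.8 -53.1] [0.2 0.3 0.3 0.3 0.3 0.1] holes [ 0.861  1.562  2.256 -1.938 -1.238 -0.54 ] knob [ 569.2 -159.8  112. ] 106.7 0.015
```

The knob is right under the TCP, within about 1 mm. The hole is 0.846 rad from the park position. I descend to TCP z of about 92 (tips at 81) and close.

```bash
python3 -m handwheel '{"hand":[65,65,65,65,65],"linear":[[0,0,0.8],[0,0,1.6],[0,0,2.3],[0,0,2.6],[0,0,2.7]],"turn":[0,0,0,0,0]}'; python3 -m handwheel '{"hand":[50,40,35,30,30],"linear":[[0,0,0.02],[0,0,0.02],[0,0,0.02],[0,0,0.02],[0,0,0.02]],"turn":[0,0,0,0,0]}'
```

```text
t: 1.23
tcp_pos: [568.9, -163.0, 90.7]
tool_rot: [0.706, 0.708, -0.001, -0.002]
contact_force: [0.2, 0.4, 0.8]
width: 59.9
finger_force: 0.0
t: 1.65
tcp_pos: [571.2, -165.3, 93.6]
tool_rot: [0.707, 0.707, 0.0, 0.001]
contact_force: [0.1, 0.1, 0.3]
width: 31.4
finger_force: 0.0
```

Run:
```python
from h import *
s=manip.observe(); p,d=manip.camera("side"); q,_=manip.camera("wrist")
a=cv2.resize(p[205:305,232:332,::-1],(600,600),interpolation=cv2.INTER_CUBIC); cv2.imwrite("pics/s2.png",a)
cv2.imwrite("pics/w2f.png",q[:,:,::-1])
print(s['tcp_pos'],s['width'])
```

```text
[ 571.19268225 -165.32283504   93.57675619] 31.369468483906857
```

View pics/s2.png

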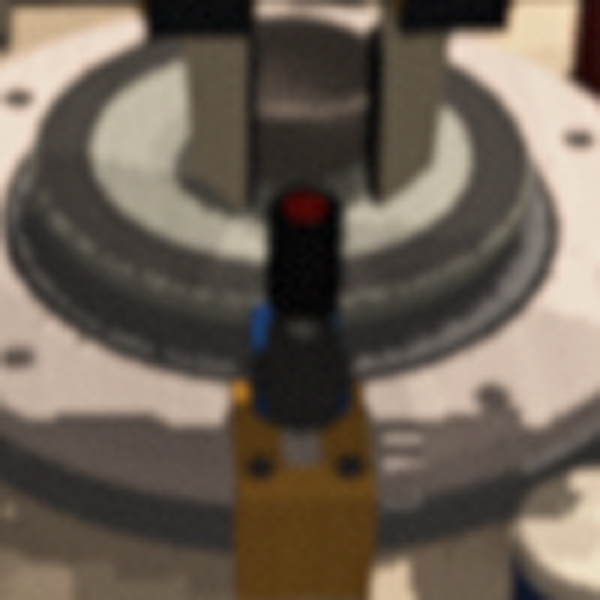

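The tips appear at row 205, above and behind the knob, rather than around it. I check with the depth image.

Run:
```python
from h import *
s=manip.observe(); p,d=manip.camera("side")
for x,y in [(215,150),(230,150),(235,195),(235,190),(400,150),(410,120),(390,190),(305,208),(305,250),(215,60)]:
    u,v=232+x//6,205+y//6; print((x,y),d[v,u].round(1),bypt("side",232+x/6,205+y/6,d[v,u]).round(1))
print(s['tcp_pos'], s['width'], s['joints'])
```

```text
(215, 150) 772.1 [ 544.3 -175.8  137.7]
(230, 150) 771.3 [ 548.3 -176.6  138.1]
(235, 195) 778.5 [ 549.8 -176.5  123.5]
(235, 190) 777.0 [ 549.8 -177.2  125.6]
(400, 150) 773.5 [ 593.8 -176.2  137. ]
(410, 120) 769.2 [ 596.1 -175.9  146.3]
(390, 190) 779.1 [ 591.5 -176.8  124.4]
(305, 208) 796.3 [ 569.9 -164.3  110.2]
(305, 250) 791.1 [ 569.4 -174.1  103.2]
(215, 60) 756.3 [ 544.  -177.4  167.1]
[ 570.89567061 -165.31886057   93.09866209] 28.171420838156394 [-4.10790051e-01  5.66389949e-01  1.47440844e+00  4.13675102e-05
  1.09958168e+00 -4.10769636e-01]
```

Run:
```python
from h import *
print("tips_ahead",manip.tips_ahead,[a for a in dir(manip) if a[0]!='_'])
for n in("scene","side"):
    p,d=manip.camera(n); o,_=ray(n,256,192)
    # all world points near gripper column
    v,u=np.nonzero(d>0); c=manip.get_calibration(n)
    K=np.array([[c['fx'],0,c['cx']],[0,c['fy'],c['cy']],[0,0,1]])
    q=cv2.undistortPoints(np.c_[u,v].astype(float)[:,None],K,np.array([c['k1'],0,0,0,0.]))[:,0]
    E=np.array(c['extrinsics']); W=(np.c_[q,np.ones(len(q))]*d[v,u][:,None]-E[:3,3])@E[:3,:3]
    for x0,x1 in((540,557),(562,578),(583,602)):
        m=(W[:,0]>x0)&(W[:,0]<x1)&(W[:,1]<-150)&(W[:,1]>-185)&(W[:,2]>60)
        z=W[m,2]; print(n,x0,len(z),np.percentile(z,[0,2,10,50]).round(1) if len(z) else '',W[m,1].min().round(1),W[m,1].max().round(1), np.histogram(z,range(60,200,10))[0])
```

```text
tips_ahead 11.0 ['PlanningError', 'camera', 'get_calibration', 'observe', 'sign_off', 'tips_ahead']
scene 540 401 [120.4 127.3 138.1 296. ] -184.9 -150.1 [ 0  0  0  0  0  0 12 38 37 31 11  1  0]
scene 562 213 [ 60.1  62.3  68.6 103. ] -184.9 -150.1 [39  9 25 23 37 18  0  0  0  0  0  0  0]
scene 583 245 [117.3 119.1 125.3 150.5] -185.0 -150.1 [ 0  0  0  0  0 10 30 45 37 26 28 19 16]
side 540 464 [117.  122.2 132.5 168.7] -184.9 -159.4 [ 0  0  0  0  0  4 33 48 48 52 53 12  0]
side 562 354 [60.4 61.8 67.9 99. ] -184.8 -150.2 [71 21 44 45 54 56  0  0  0  0  0  0  0]
side 583 642 [116.4 121.9 132.3 170. ] -184.9 -150.0 [ 0  0  0  0  0  5 48 58 64 65 81 19  7]
```

View pics/w2f.png

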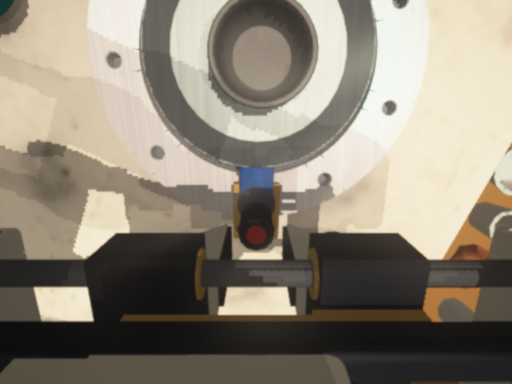

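Both fixed cameras put the tips at z of about 119, while the reported TCP implies 82. I check with the ring seen by the wrist camera: hole pixels (114,60), (157,152), (325,180), (390,108).

Run:
```python
from h import *
s=manip.observe(); q,d=manip.camera("wrist")
P=np.array([wcast(s,u,v,32)[:2] for u,v in[(114,60),(157,152),(325,180),(390,108)]])
print(P.round(1), "chord 1-4",np.hypot(*(P[0]-P[3])),"1-2",np.hypot(*(P[0]-P[1])),"3-4",np.hypot(*(P[2]-P[3])),"exp adj",220*np.sin(.35), "exp 1-4",220*np.sin((1.562+1.238)/2))
R=Ro.from_quat(s['tool_rot']).as_matrix();T=np.array(manip.get_calibration("wrist")['tool_from_camera']);c=manip.get_calibration("wrist")
for u,v in[(110,150),(350,60),(257,236),(130,110)]:
    K=np.array([[c['fx'],0,c['cx']],[0,c['fy'],c['cy']],[0,0,1]]);r=cv2.undistortPoints(np.array([[[u,v]]],float),K,np.array([c['k1'],0,0,0,0.]))[0,0]
    print((u,v),(R@(T[:3,:3]@np.array([*r,1])*d[v,u]+T[:3,3])+s['tcp_pos']).round(1))
# finger tip depths in tool frame
for u,v in[(222,240),(225,300),(290,240),(292,300),(217,310)]: print((u,v),d[v,u])
D0=np.load("scene0.npy"); print([ (u,v,bypt("scene",u,v,D0[v,u]).round(0).tolist()) for u,v in[(236,150),(236,156),(236,158),(272,150),(272,154)]])
```

```text
[[ 461.2  -55.2]
 [ 487.3 -124.9]
 [ 626.9 -148.6]
 [ 674.5  -90.3]] chord 1-4 216.13607488844517 1-2 74.43695572204157 3-4 75.32393664418585 exp adj 75.43751764019929 exp 1-4 216.79894059746124
(110, 150) [ 433.1 -127.6   -0. ]
(350, 60) [632.7 -58.9  57. ]
(257, 236) [ 569.5 -164.3  111.4]
(130, 110) [468.8 -91.7  31.4]
(222, 240) 147.37117
(225, 300) 129.82973
(290, 240) 147.34683
(292, 300) 130.22345
(217, 310) 120.42668
[(236, 150, [695.0, 379.0, -0.0]), (236, 156, [675.0, 345.0, -1.0]), (236, 158, [667.0, 332.0, 0.0]), (272, 150, [574.0, -12.0, 226.0]), (272, 154, [787.0, 290.0, -1.0])]
```

The reported TCP and the wrist camera agree with each other. All views place the physical tips about 25 mm above the TCP, 36 mm short of the stated 11 mm ahead. I trust what is seen. I open slightly, go down 18 mm and re-check against the images.

```bash
cat > tip.py <<'E'
from h import *
def cloud(n):
    p,d=manip.camera(n); v,u=np.nonzero(d>0); c=manip.get_calibration(n)
    K=np.array([[c['fx'],0,c['cx']],[0,c['fy'],c['cy']],[0,0,1]])
    q=cv2.undistortPoints(np.c_[u,v].astype(float)[:,None],K,np.array([c['k1'],0,0,0,0.]))[:,0]
    E=np.array(c['extrinsics']); return p,(np.c_[q,np.ones(len(q))]*d[v,u][:,None]-E[:3,3])@E[:3,:3]
def hist(W,x0,x1,y0=-185,y1=-150):
    m=(W[:,0]>x0)&(W[:,0]<x1)&(W[:,1]<y1)&(W[:,1]>y0)&(W[:,2]>60); z=W[m,2]
    return np.percentile(z,[0,3]).round(1) if len(z) else None, np.histogram(z,range(60,180,10))[0]
E
python3 -m handwheel '{"hand":[42,42,42,42],"linear":[[0,0,0],[0,0,0.1],[0,0,0.3],[0,0,0.45]],"turn":[0,0,0,0]}'
python3 - <<'E'
from tip import *
for n in("scene","side"):
    p,W=cloud(n)
    for r in((530,553),(588,610)): print(n,r,*hist(W,*r))
s=manip.observe();print(s['tcp_pos'],s['width'])
E
```

```text
t: 2.28
tcp_pos: [570.3, -165.1, 73.4]
tool_rot: [0.707, 0.707, -0.0, -0.0]
contact_force: [0.6, -1.1, -1.3]
width: 38.6
finger_force: 0.0
scene (530, 553) [100.9 116.4] [ 0  0  0  0 11 39 42 41 19  1  0]
scene (588, 610) [ 97.5 101. ] [ 0  0  0  5 38 42 37 38 38 19 13]
side (530, 553) [ 97.2 106.3] [ 0  0  0  6 33 54 51 62 58  0  0]
side (588, 610) [ 97.8 107.2] [ 0  0  0  5 36 51 59 61 68 13  6]
[ 569.56805788 -164.73108064   72.62043586] 38.355280885687286
```

The tips are now at about 98.5, so the +25 offset is confirmed. I go down 17 mm more, to tips at about 82, and close.

```bash
python3 -m handwheel '{"hand":[42,42,42,38,34],"linear":[[0,0,0.15],[0,0,0.3],[0,0,0.42],[0,0,0.42],[0,0,0.42]],"turn":[0,0,0,0,0]}'; python3 -m handwheel '{"hand":[30,28,27],"linear":[[0,0,0],[0,0,0],[0,0,0]],"turn":[0,0,0]}'
python3 - <<'E'
from tip import *
p,W=cloud("side"); a=cv2.resize(p[205:305,232:332,::-1],(500,500),interpolation=cv2.INTER_CUBIC); cv2.imwrite("pics/s3.png",a)
for r in((530,555),(586,610)): print(r,*hist(W,*r))
E
```

```text
t: 2.8
tcp_pos: [570.4, -165.1, 57.2]
tool_rot: [0.707, 0.707, -0.0, -0.0]
contact_force: [-0.1, 1.0, 0.5]
width: 32.6
finger_force: 0.0
t: 3.05
tcp_pos: [570.8, -165.2, 58.0]
tool_rot: [0.707, 0.707, 0.0, 0.0]
contact_force: [0.9, 0.1, -0.1]
width: 26.0
finger_force: 0.0
(530, 555) [85.2 93. ] [ 0  0 13 41 47 51 55 28  0  0  0]
(586, 610) [84.1 94.8] [ 0  0  9 36 38 44 46 31  1  0  0]
```

View pics/s3.png

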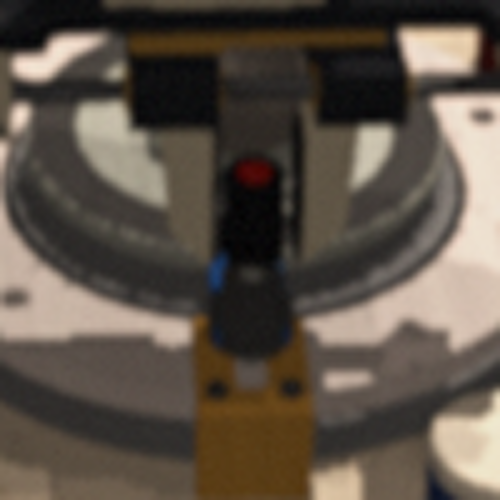

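The fingers straddle the knob near its base (knob centre px 253, jaw centre about 257, so about 1 mm to +x). I shift -1 mm and grip.

```bash
python3 -m handwheel '{"hand":[27,27,24,22,20],"linear":[[0,-0.025,0],[0,-0.025,0],[0,-0.025,0],[0,-0.025,0],[0,-0.025,0]],"turn":[0,0,0,0,0]}';  python3 -m handwheel '{"hand":[15,15,15],"linear":[[0,0,0],[0,0,0],[0,0,0]],"turn":[0,0,0]}'
```

```text
t: 3.52
tcp_pos: [570.2, -165.2, 57.8]
tool_rot: [0.707, 0.707, 0.0, 0.001]
contact_force: [2.6, 0.1, -1.2]
width: 21.3
finger_force: 30.0
t: 3.77
tcp_pos: [570.2, -165.2, 57.8]
tool_rot: [0.707, 0.707, 0.0, 0.001]
contact_force: [4.9, -0.3, -1.2]
width: 21.6
finger_force: 30.0
```

```bash
python3 -m handwheel '{"hand":[15,15,15,15,15],"linear":[[0,0.012,0],[0,0.012,-0.1],[0,0.012,-0.2],[0,0.012,-0.28],[0,0.012,-0.28]],"turn":[0,0,0,0,0]}'
python3 - <<'E'
from tip import *
s=manip.observe(); q,d=manip.camera("wrist"); print(s['contact_force'],s['tcp_pos'])
hsv=cv2.cvtColor(q,cv2.COLOR_RGB2HSV); red=((hsv[...,0]<10)|(hsv[...,0]>170))&(hsv[...,1]>130); red[:170]=0;red[275:]=0;red[:,:235]=0;red[:,280:]=0
ys,xs=np.nonzero(red); u,v=int(xs.mean()),int(ys.mean()); print(len(xs),u,v,d[v,u])
for n in("scene","side"):
    p,W=cloud(n); m=(abs(W[:,0]-570)<8)&(abs(W[:,1]+164)<8); print(n,np.percentile(W[m,2],[85,95,99]).round(1),m.sum())
E
```

```text
t: 4.18
tcp_pos: [568.9, -165.1, 68.1]
tool_rot: [0.707, 0.707, -0.001, -0.001]
contact_force: [1.3, -1.9, -13.8]
width: 21.8
finger_force: 30.0
[  1.33561786  -1.92792244 -13.8488678 ] [ 568.85668334 -165.07939833   68.05081788]
84 256 256 142.6423
scene [453.1 453.3 453.5] 75
side [452.  453.3 453.6] 200
```

The downward pull of -13.8 N fits the spring at about 0.018. I check the knob's top height.

```bash
cat >> tip.py <<'E'
def knob():
    s=manip.observe(); q,d=manip.camera("wrist"); c=manip.get_calibration("wrist"); T=np.array(c['tool_from_camera'])
    hsv=cv2.cvtColor(q,cv2.COLOR_RGB2HSV); red=((hsv[...,0]<10)|(hsv[...,0]>170))&(hsv[...,1]>130); red[:170]=0;red[275:]=0;red[:,:225]=0;red[:,290:]=0
    ys,xs=np.nonzero(red); u,v=xs.mean(),ys.mean(); dd=np.median(d[ys,xs])
    K=np.array([[c['fx'],0,c['cx']],[0,c['fy'],c['cy']],[0,0,1]]);r=cv2.undistortPoints(np.array([[[u,v]]]),K,np.array([c['k1'],0,0,0,0.]))[0,0]
    t=T[:3,:3]@np.array([*r,1])*dd+T[:3,3]
    w=Ro.from_quat(s['tool_rot']).as_matrix()@t+s['tcp_pos']
    ce=np.array([570.9,-54.5]); a=np.arctan2(-(w[0]-ce[0]),-(w[1]-ce[1]))-.015
    tw=s['tcp_pos']; ta=np.arctan2(-(tw[0]-ce[0]),-(tw[1]-ce[1]))-.015
    print("knob",w.round(1),"in tool",t.round(1),"swing",a.round(3),"tcp swing",ta.round(3),"r",np.hypot(*(w[:2]-ce)).round(1),"n",len(xs),"tcp",tw.round(1),"F",s['contact_force'].round(1),"width",round(s['width'],1))
E
python3 -c "
from tip import *
knob()"
```

```text
knob [ 567.6 -159.   121.7] in tool [  6.1  -1.5 -53.7] swing 0.016 tcp swing 0.002 r 104.6 n 85 tcp [ 569.  -165.1   67.9] F [ -0.1  -2.3 -14.1] width 21.5
```

The plunger is at about 0.018, so the pin is clear of the notch. I lift 1 mm more and swing along the arc, with the tool turning along.

```bash
python3 -m handwheel '{"hand":[15,15,15,15,15],"linear":[[0,0,-0.02],[0.003,-0.137,-0.02],[0.014,-0.274,-0.02],[0.031,-0.411,-0.02],[0.055,-0.546,-0.02]],"turn":[0,0.05,0.10,0.15,0.20]}'; python3 -m handwheel '{"hand":[15],"linear":[[0,0,0]],"turn":[0]}';python3 -c "
from tip import *
knob()"
```

```text
t: 4.8
tcp_pos: [548.0, -162.5, 69.4]
tool_rot: [0.775, 0.632, 0.0, -0.0]
contact_force: [0.8, -1.1, -15.5]
width: 21.2
finger_force: 30.0
t: 4.88
tcp_pos: [547.1, -162.4, 69.4]
tool_rot: [0.775, 0.632, -0.0, -0.001]
contact_force: [-0.1, -0.8, -14.3]
width: 21.3
finger_force: 30.0
knob [ 546.9 -156.4  123.1] in tool [  5.8  -1.5 -53.7] swing 0.216 tcp swing 0.202 r 104.7 n 84 tcp [ 547.1 -162.4   69.4] F [ -0.1  -0.8 -14.3] width 21.3
```

```bash
python3 -m handwheel '{"hand":[15,15,15,15,15],"linear":[[0.003,-0.137,0],[0.014,-0.274,0],[0.031,-0.411,0],[0.055,-0.546,0],[0.086,-0.68,0]],"turn":[0.05,0.10,0.15,0.20,0.25]}'; python3 -m handwheel '{"hand":[15,15,15,15,15],"linear":[[0.003,-0.137,0],[0.014,-0.274,0],[0.031,-0.411,0],[0.055,-0.546,0],[0.086,-0.68,0]],"turn":[0.05,0.10,0.15,0.20,0.25]}'; python3 -m handwheel '{"hand":[15],"linear":[[0,0,0]],"turn":[0]}';python3 -c "
from tip import *
knob()"
```

```text
t: 5.35
tcp_pos: [522.5, -153.6, 69.6]
tool_rot: [0.847, 0.531, 0.0, -0.0]
contact_force: [2.2, 1.3, -15.4]
width: 21.4
finger_force: 30.0
t: 5.77
tcp_pos: [499.7, -138.4, 69.8]
tool_rot: [0.907, 0.422, 0.001, -0.0]
contact_force: [1.4, 2.7, -15.0]
width: 21.3
finger_force: 30.0
t: 5.85
tcp_pos: [499.1, -137.9, 69.7]
tool_rot: [0.907, 0.422, 0.0, -0.001]
contact_force: [0.8, 3.9, -15.5]
width: 21.3
finger_force: 30.0
knob [ 501.2 -133.   123.6] in tool [  5.1  -1.6 -53.8] swing 0.711 tcp swing 0.696 r 105.0 n 92 tcp [ 499.1 -137.9   69.7] F [  0.8   3.9 -15.5] width 21.3
```

At 0.70 rad. I lower the pin onto the flat of the ring and open to about 28 mm, caging the knob loosely.

```bash
python3 -m handwheel '{"hand":[15,15,15,15,15],"linear":[[0,0,0.08],[0,0,0.16],[0,0,0.24],[0,0,0.3],[0,0,0.3]],"turn":[0,0,0,0,0]}'; python3 -m handwheel '{"hand":[30,30,30,30],"linear":[[0,0,0],[0,0,0],[0,0,0],[0,0,0]],"turn":[0,0,0,0]}';python3 -c "
from tip import *
knob()"
```

```text
t: 6.32
tcp_pos: [500.2, -138.9, 58.1]
tool_rot: [0.906, 0.423, 0.001, 0.0]
contact_force: [0.3, 6.4, -8.4]
width: 21.7
finger_force: 30.0
t: 6.65
tcp_pos: [500.4, -140.2, 58.7]
tool_rot: [0.907, 0.422, 0.001, 0.001]
contact_force: [0.6, -0.5, -0.3]
width: 27.6
finger_force: 0.0
knob [ 501.7 -134.4  111.7] in tool [  5.3  -2.6 -53. ] swing 0.699 tcp swing 0.674 r 105.7 n 146 tcp [ 500.4 -140.2   58.7] F [ 0.6 -0.5 -0.3] width 27.6
```

The knob top is at 111.7, so the pin is on the flat. I push slowly along the arc with the trailing finger.

```bash
python3 -m handwheel '{"hand":[30,30,30,30,30],"linear":[[0,-0.04,0],[0.001,-0.08,0],[0.002,-0.12,0],[0.004,-0.16,0],[0.006,-0.19,0]],"turn":[0.015,0.029,0.044,0.058,0.07]}'; python3 -c "
from tip import *
knob()"
```

```text
t: 7.12
tcp_pos: [495.3, -135.4, 58.1]
tool_rot: [0.921, 0.389, 0.001, 0.002]
contact_force: [5.1, -4.0, -2.2]
width: 28.0
finger_force: 3.2
knob [ 500.  -132.7  111.9] in tool [  5.3   1.7 -53.8] swing 0.722 tcp swing 0.737 r 105.6 n 126 tcp [ 495.3 -135.4   58.1] F [ 5.1 -4.  -2.2] width 28.0
```

```bash
python3 -m handwheel '{"hand":[30,30,30,30,30],"linear":[[0,-0.03,0],[0.001,-0.06,0],[0.002,-0.09,0],[0.003,-0.12,0],[0.004,-0.15,0]],"turn":[0.011,0.022,0.033,0.044,0.055]}'; python3 -c "
from tip import *
knob()"
```

```text
t: 7.58
tcp_pos: [490.8, -130.9, 58.3]
tool_rot: [0.931, 0.364, 0.001, 0.002]
contact_force: [5.4, -5.9, -0.3]
width: 27.8
finger_force: 3.9
knob [ 495.6 -128.6  111.7] in tool [  5.1   1.8 -53.4] swing 0.778 tcp swing 0.794 r 105.7 n 128 tcp [ 490.8 -130.9   58.3] F [ 5.4 -5.9 -0.3] width 27.8
```

```bash
python3 -m handwheel '{"hand":[30,30,30,30,30],"linear":[[0,-0.022,0],[0.001,-0.045,0],[0.001,-0.067,0],[0.002,-0.09,0],[0.003,-0.11,0]],"turn":[0.008,0.016,0.024,0.032,0.04]}'; python3 -c "
from tip import *
knob()"
```

```text
t: 8.05
tcp_pos: [486.1, -126.2, 57.5]
tool_rot: [0.939, 0.345, -0.0, -0.0]
contact_force: [0.6, -1.2, 0.9]
width: 27.6
finger_force: 0.6
knob [ 489.5 -125.1  104.5] in tool [  3.3   1.4 -47. ] swing 0.841 tcp swing 0.854 r 107.7 n 282 tcp [ 486.1 -126.2   57.5] F [ 0.6 -1.2  0.9] width 27.6
```

The knob top is at 104.5 (home is 104) and the swing is 0.841, so the pin dropped into the first hole. I centre, open and withdraw upwards.

```bash
python3 -m handwheel '{"hand":[30,45,60,60,60],"linear":[[0,0.035,0],[0,0.07,0],[0,0.07,0],[0,0.07,0],[0,0.07,0]],"turn":[0,0,0,0,0]}'; python3 -m handwheel '{"hand":[60,60,60,60,60],"linear":[[0,0,-0.3],[0,0,-0.8],[0,0,-1.5],[0,0,-2.3],[0,0,-3.0]],"turn":[0,0,0,0,0]}'; python3 -m handwheel '{"hand":[60,60,60],"linear":[[0,0,0],[0,0,0],[0,0,0]],"turn":[0,0,0]}'
python3 - <<'E'
from tip import *
knob_=manip.observe(); print(knob_['contact_force'].round(1))
p,W=cloud("side"); p2,_=cloud("scene")
hsv=cv2.cvtColor(p,cv2.COLOR_RGB2HSV); red=((hsv[...,0]<8)|(hsv[...,0]>172))&(hsv[...,1]>170)&(hsv[...,2]>90); red[:195]=0;red[275:]=0;red[:,:200]=0;red[:,300:]=0
ys,xs=np.nonzero(red); print(len(xs),xs.mean(),ys.mean(),onplane("side",xs.mean(),ys.mean(),104))
m=(abs(W[:,0]-489)<8)&(abs(W[:,1]+127)<9)&(W[:,2]<130); print(np.sort(W[m,2])[-8:])
a=cv2.resize(p[160:330,170:380,::-1],(630,510)); b=p2
cv2.imwrite("pics/end.png",a)
E
```

```text
t: 8.52
tcp_pos: [488.2, -128.7, 57.5]
tool_rot: [0.938, 0.346, -0.0, -0.0]
contact_force: [0.4, 0.0, -0.5]
width: 49.5
finger_force: 0.0
t: 8.93
tcp_pos: [488.2, -128.6, 179.2]
tool_rot: [0.938, 0.346, 0.0, -0.0]
contact_force: [0.8, -0.7, 1.4]
width: 55.2
finger_force: 0.0
t: 9.18
tcp_pos: [487.8, -128.5, 177.0]
tool_rot: [0.938, 0.346, -0.0, -0.0]
contact_force: [0.6, 0.1, 0.1]
width: 55.2
finger_force: 0.0
[0.6 0.1 0.1]
23 233.8695652173913 230.69565217391303 [ 488.4914054  -126.40031194  104.        ]
[104.36952916 104.41793588 104.53147341 104.8281499  104.90143935
 105.20258281 105.3447214  105.94554272]
```

View pics/end.png

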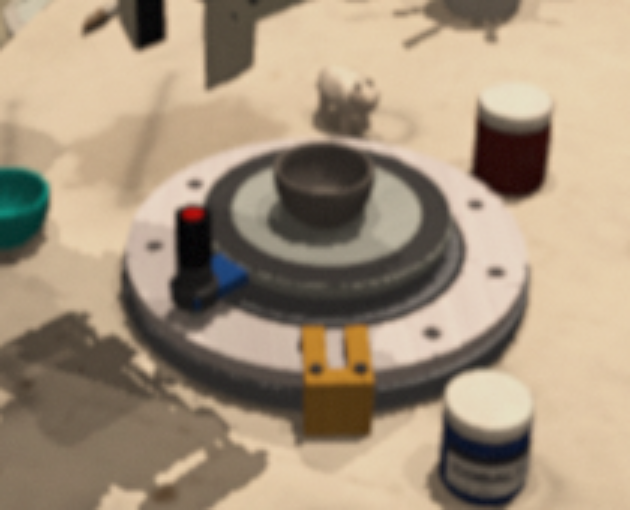

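The picture shows the arm at the first hole with its knob at (193,215) down at z of about 104.5. The pot is in the middle of the wheel at (323,185), the sheep and jars are untouched, and the gripper is clear.

```bash
python3 -c "
from cell import manip
print(manip.sign_off())"
```

```text
the job is handed in; nothing more can be done
None
```

The job is handed in: the plunger dropped home in the first ring hole (swing about 0.84 rad, knob top about 104.5 mm), with the gripper clear and the pot, jars and sheep in place in the last picture.

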